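Key the crank onto the indexing head and swing the keeper over it

ROBOT

A 6-joint arm with a two-finger parallel gripper is mounted at the origin on the work surface. World frame = base frame: x ahead of the robot, y to its left, z up, the work surface at z = 0. Lengths are in mm, angles in degrees, forces in N, time in s.
With the tool pointing down it reaches from about 350 to 850 mm from the base axis. Payload 8.1 kg.
Tool frame: the origin (TCP) lies at the very end of the fingers, on their centre line; the grasp point (between the pads) lies 19 mm behind it; z points along the fingers, y is the direction in which the jaws open and shut (so a half turn about z gives the same grasp; the last joint's range is limited). The gripper opens to 85 mm and grips with 20 to 120 N. Pads are 22 mm wide; open, the fingers measure 114 mm over their backs; the gripper's body (76 mm by 85 mm) begins 54 mm behind the grasp point. The pads swing forward as they close: fully open they stand 13 mm farther back than shut.
Start: joints at [67.701, 7.471, 85.268, -0, 87.261, -4.893], TCP at [179.467, 572.535, 231.292] pointing down, gripper open.
Joint ranges: [-169.43, 169.43], [-51.17, 129.36], [1.28, 143.12], [-76.62, 256.62], [0, 156.53], [-152.29, 152.29]. Speed limits (degrees/s): [136.94, 136.94, 159.86, 180, 180, 180].

INTERFACE

Orientations are given as [roll, pitch, yaw] about the fixed x, y, z axes, in that order (R = Rz(yaw) Ry(pitch) Rx(roll)).
In Python, from bench import r, eyes gives the robot as it stands. The module is installed in compiled form; this text tells all that it offers.
- The arm moves only by the tool play_rows, never from a script. Its argument "deltas" is a list of rows, each a list of 3 entries, a list of its own where there are three numbers: the shift along the tool's x, y, z in m, then the turn, a rotation vector about the tool's x, y, z in rad, then the closure, from 0 (fully open) to 1 (shut). A call has 1 to 8 rows; each row shifts and turns the pose as measured when the row begins, along the tool's axes as they then stand; what a row does not reach is not made up. A row lasts 1/8 s, in which the tool goes at most 62.5 mm and 10.7 degrees, less where a joint would pass 70% of its speed; a pose out of reach is approached as far as the arm can. A call with a gripper value outside its range is refused whole. The fingers move at their own pace and stop on an object; "force" is the grip in N (left out, the last holds). Time passes only in rows, so rows that do not move let the fingers close. It gives the time, the measured TCP pose, the force and the opening at its end, in the units of the state.
- r.sense(): the state, without advancing time (a new reading comes with each control period).
- eyes.snapshot(name): name is "side" or "top"; returns the picture (400x640x3 uint8, red, green, blue); there is no depth.
- eyes.get_calibration(name): a dict with "mtx" (3x3 intrinsics, pixels), "R" (3x3) and "t" (3): a world point X has camera coordinates R X + t. Camera axes: x right, y down, z forward; pixel columns grow to the right and rows downward; lengths in mm; the calibration is good to about 2 mm. A picture is of the moment at which its call begins. get_calibration takes no time and is no camera call.
- r.hand_in(): hands the job in, once; it reports no verdict.
The state is a dict: "time": time; "joint_pos": joint angles; "qd": joint speeds; "joint_efforts": joint torques, N m; "tool_pos": TCP position; "tcp_rot": TCP orientation; "ft_force": force on the tool from outside, world axes, zero at the start; "wrist_torque": the same for the moment, N m; "finger_gap": finger opening in mm.
Only numpy, scipy, OpenCV 4.12 (cv2) and the standard library are available. Lean on these libraries where they do the work, as an engineer would, in place of code of your own. Each camera call takes 0.05 s, during which the arm holds its last target. There are 200 camera calls.

TASK

The hand crank has been left hanging on the round nose of the indexing head's spindle, not engaged. Turn the crank round until its D-shaped bore meets the flat of the spindle and it goes down fully home, flat on the dial, then swing the keeper bar fully closed over the crank's hub. The dial is already set, so stop as soon as the crank has dropped and do not push the dial round (a few degrees does no harm), and leave the oil bottle, nut and brass spacer where they are.

Things in the scene. Friction and masses are not known exactly. Their poses are not given: they have to be found in the camera images.
- crank_hub (a point): The loose steel hand crank, 0.32 kg: point on the hub's axis, half-way up. Hub 44 mm across (48 at its foot), 58 mm tall. Own z: hub axis, up; own x: from hub to knob. An arm 16 mm wide, 8 to 18 mm above the hub's underside, runs along x to the knob; a counterweight 22 mm wide reaches 41 mm the other way. Starts turned wrong with this point 43 mm above dial_top; fully home it is 29 mm above.
- crank_bore (a point): Centre of the hub's underside, axes as crank_hub. The bore's lower 14 mm is D-shaped (32 mm diameter, flat 8 mm from the axis on the +x, knob side); above it is round, 15.6 mm. Hung on the nose the crank turns almost freely (under 1 N at the knob). When its x meets the x of dial_top (within 4 degrees) it drops 14 mm by itself; if it sticks, press lightly on the hub.
- crank_knob (a point): Centre (half-way up) of the crank's upright black knob, 20 mm diameter, 28 mm tall, 65 mm from the hub axis along the crank's x, 3 mm higher than crank_hub. It starts 70 to 180 degrees away from the place where it drops, to either side. Nothing else stands within 80 mm of the spindle axis above the dial while the keeper is open.
- dial_top (a point): Centre of the upper face of the aluminium dial (100 mm diameter, 75 mm above the table) on the green indexing head, on the spindle axis; z up, x towards the spindle's flat (the flat's outward normal). Dial and spindle turn together but are held by a stiff brake of 0.8 N m (about 12 N at the knob).
- nose_tip (a point): Top of the vertical spindle, 58 mm above dial_top, axes as dial_top. From the dial up the spindle is D-shaped for 14 mm (30 mm diameter, flat 7 mm from the axis on the +x side), then a round nose of 14 mm diameter up to this point. The crank's hub hangs on the nose at the start; home, its top is level with this point.
- dial_mark (a point): A point on the rim of the dial's upper face, 50 mm from its centre along the x of dial_top, at a bright pointer lug, 9 mm wide, that sticks 24 mm out of the rim; a thick dark line on the dial leads to it. It shows the dial's setting; it must not move more than 12 mm (about 14 degrees).
- keeper (a joint): Angle of the keeper bar (rad): 0 is closed, lying over the hub's centre against its stop; it starts open at 1.4 to 2.1 and grows anticlockwise seen from above as it opens. Friction about 0.08 N m (1 N at the pin); it stays where it is left.
- keeper_pivot (a point): Keeper's upright pivot axis, half-way up the bar, on a post 108 mm from the spindle axis. Bar: dark steel, 120 mm long from the pivot (own x), 16 mm wide, 9 mm thick, underside 62 mm above dial_top, so it clears the hub (by 4 mm) only when the crank is home. The pivot boss, 28 mm diameter, reaches 73 mm above dial_top.
- keeper_pin (a point): Point half-way up the keeper bar, 75 mm from the pivot along the bar, under a small upright pin (10 mm diameter) that rises 16 mm above the bar's upper face (to 87 mm above dial_top). Push bar or pin sideways here, from the side away from the spindle; it ends 33 mm from the spindle axis.
- nut: Bystander: steel nut, 24 mm across, 13 mm tall, lying on the head's base plate (15 mm thick). Origin at the centre of its underside.
- spacer: Bystander: brass ring, 32 mm across, 14 mm tall, lying on the base plate. Origin at the centre of its underside.
- oil: Bystander: grey oil bottle, 60 mm across, 150 mm tall, standing on the table. Origin at the centre of its underside.
Mind the look-alikes: they are no part of the job. Leave any green or orange look-alike of the part that bears crank_hub alone.

How it is judged (in metres and radians):
On the way, in this order (a step that is already met when the one before it is completed fails the run):
1. the crank is keyed on the spindle's flat and down on the dial, the keeper still open (z of crank_hub in the frame of dial_top below 0.032 m and horizontal distance between crank_hub and dial_top below 0.004 m and angle between the x axis of crank_hub and the x axis of dial_top, either way round below 0.22 rad and value of joint keeper above 0.5 rad), for 0.2 s.
2. the keeper is closed over the hub (value of joint keeper below 0.12 rad), for 0.2 s.
At the end, for the whole second after the job is handed in: Crank fully home on the dial (3 mm in height, 4 mm sideways, level within 0.1 rad), keyed to the flat (0.22 rad); keeper closed over the hub (within 0.12 rad of its stop); dial mark within 12 mm of where it was; nut, spacer and oil bottle within 30 mm of where they were (z of crank_hub in the frame of dial_top between 0.026 and 0.032 m and horizontal distance between crank_hub and dial_top below 0.004 m and angle between the x axis of crank_hub and the x axis of dial_top, either way round below 0.22 rad and angle between crank_hub's own z axis and vertical below 0.1 rad and value of joint keeper below 0.12 rad and distance of dial_mark from where it was at the start of the episode below 0.012 m and distance of each of nut, spacer, oil from where it was at the start of the episode below 0.03 m); the robot touches nothing.
It fails at once if the dial is pushed out of its setting (mark moved more than 12 mm) (distance of dial_mark from where it was at the start of the episode above 0.012 m).
It fails at once if the oil bottle, nut or spacer is disturbed (distance of any of oil, nut, spacer from where it was at the start of the episode above 0.03 m).
It also fails if it takes over 51 s, if anything falls off the work surface, if the arm or the gripper's body presses on something with over 40 N, if the wrist force passes 120 N, or if a joint passes its speed limit or range.

## Working session

There is one attempt and no reset: what is moved stays moved. The work goes in short steps, Python scripts to look and compute and a tool call to move; the robot and the scene stay as the last step left them, time stands still between calls to the robot, and variables do not carry over. Pictures are saved under pics/ and viewed, about 8 in all and at most 12, crops included, and the job is handed in when it is done.

Besides the shell and the picture viewer there is one more tool, called after "Emit:" as a command line: name --argument value ..., lists and objects as JSON in quotes. play_rows: Moves the arm, as the interface text tells. Its arguments: {"type":"object","properties":{"deltas":{"type":"array"},"force":{"type":"number"}},"required":["deltas"]}

```bash
mkdir -p pics
python3 - <<'E'
from bench import r, eyes
import cv2
for n in ("side","top"):
    cv2.imwrite(f"pics/{n}0.png",eyes.snapshot(n)[:,:,::-1]); c=eyes.get_calibration(n); print(n,c)
print(r.sense())
E
```

```text
side {'mtx': array([[497.4759118 ,   0.        , 308.63546224],
       [  0.        , 497.4759118 , 198.64721333],
       [  0.        ,   0.        ,   1.        ]]), 'R': array([[-0.99792581, -0.06379694, -0.00860387],
       [-0.04417694,  0.77589648, -0.62931157],
       [ 0.04682386, -0.62762617, -0.77710547]]), 't': array([ 508.9192841 ,  177.62340261, 1095.11558047])}
top {'mtx': array([[365.66255422,   0.        , 320.56947642],
       [  0.        , 365.66255422, 202.10648634],
       [  0.        ,   0.        ,   1.        ]]), 'R': array([[-0.01196782, -0.99965216, -0.02350176],
       [-0.99048751,  0.01507366, -0.13677454],
       [ 0.13708122,  0.02164131, -0.99032338]]), 't': array([-111.09850397,  528.20560082,  849.01722744])}
{'time': 0.1, 'joint_pos': array([ 6.77007701e+01,  7.51041509e+00,  8.53229080e+01,  1.57008394e-03,
        8.72598005e+01, -4.89220096e+00]), 'qd': array([ 0.05297873, -0.06041775, -0.18995855,  0.03300907,  0.06341478,
       -0.08456833]), 'joint_efforts': array([ 5.60140106e-04, -5.70948207e+01, -5.01940084e+01, -2.27710116e-04,
        8.15639592e-03, -1.41620552e-05]), 'tool_pos': array([179.27265289, 572.08931474, 230.35438967]), 'tcp_rot': array([-1.79907349e+02, -9.50414687e-03,  1.62592887e+02]), 'ft_force': array([0.18653483, 0.11752614, 0.59593417]), 'wrist_torque': array([-0.00355257, -0.00091447, -0.00192289]), 'finger_gap': 85.37936554010645}
```

View pics/side0.png

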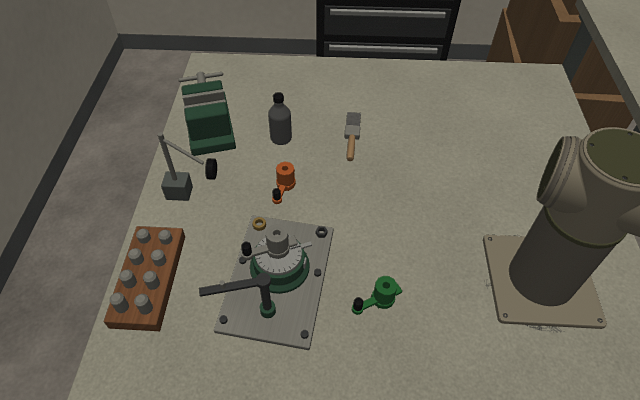

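View pics/top0.png

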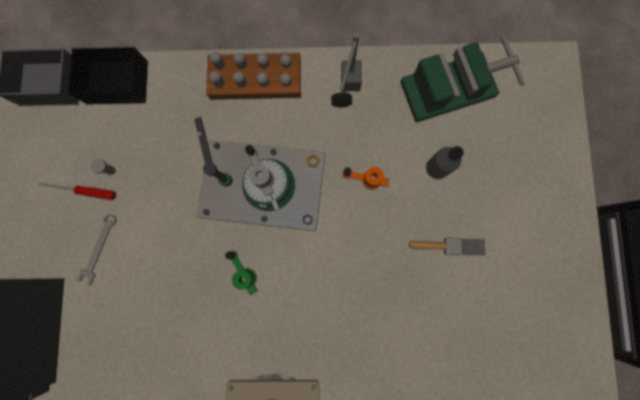

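Run:
```python
import cv2, numpy as np
a=cv2.imread("pics/side0.png")[205:345,190:340]; b=cv2.imread("pics/top0.png")[110:235,185:335]
a=cv2.resize(a,None,fx=5,fy=5,interpolation=3)[:600];b=cv2.resize(b,None,fx=5,fy=5,interpolation=3)[:600]
cv2.imwrite("pics/a.png",a);cv2.imwrite("pics/b.png",b)
```

```text
(no output)
```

View pics/a.png

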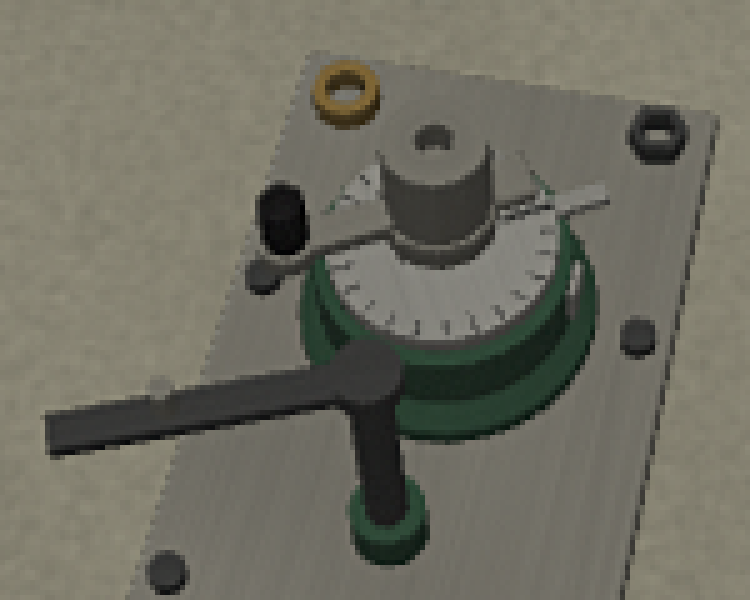

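View pics/b.png

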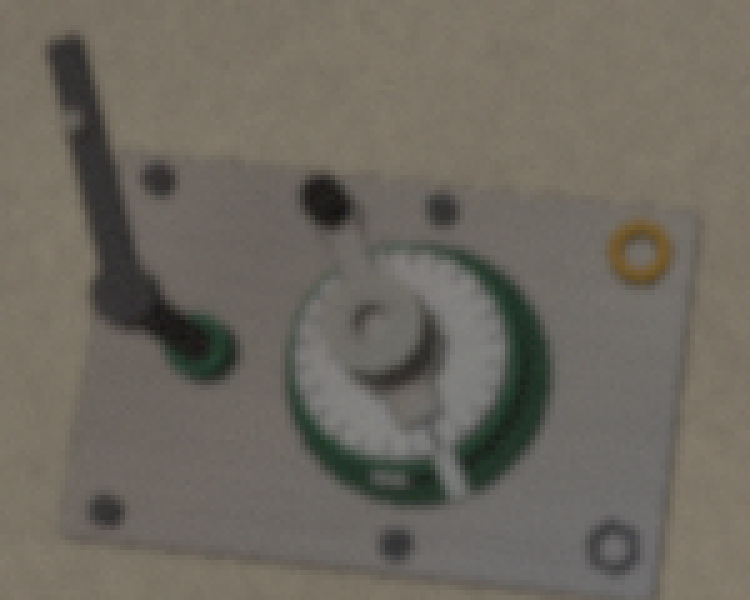

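```bash
cat > h.py <<'E'
import numpy as np
from bench import r, eyes
C={n:eyes.get_calibration(n) for n in("side","top")}
def ray(n,p,z):
    c=C[n];d=c["R"].T@np.linalg.solve(c["mtx"],[p[0],p[1],1]);o=-c["R"].T@c["t"]
    return o+d*(z-o[2])/d[2]
def proj(n,X):
    c=C[n];q=c["mtx"]@(c["R"]@np.array(X,float)+c["t"]);return q[:2]/q[2]
E
python3 - <<'E'
from h import *
S=lambda p:np.array(p)/5+[190,205]-.4
T=lambda p:np.array(p)/5+[185,110]-.4
L={"hubtop":((434,138),(370,322),147),"knob":((283,218),(326,199),121),"boss":((366,362),(125,297),148),"pin":((160,385),(73,118),160),"barend":((65,415),(65,38),146),"lugend":((607,193),(458,494),73),"spacer":((347,88),(641,250),25),"nut":((657,133),(612,547),25)}
P={}
for k,(s,t,z) in L.items():
    a=ray("side",S(s),z);b=ray("top",T(t),z);P[k]=(a+b)/2;print(k,a.round(1),b.round(1))
h=P["hubtop"]
for k in("knob","lugend","boss","pin"):
    d=P[k]-h;print(k,np.hypot(*d[:2]).round(1),np.degrees(np.arctan2(d[1],d[0])).round(1))
d=P["pin"]-P["boss"];print("bar",np.hypot(*d[:2]),np.degrees(np.arctan2(d[1],d[0])))
E
```

```text
hubtop [573.1  10.  147. ] [573.9  11.2 147. ]
knob [633.6  34.8 121. ] [636.   36.6 121. ]
boss [587.8 114.5 148. ] [586.4 116.8 148. ]
pin [660.6 135.5 160. ] [662.5 137.6 160. ]
barend [697.2 142.3 146. ] [703.9 147.5 146. ]
lugend [505.3 -17.1  73. ] [508.2 -16.2  73. ]
spacer [ 633.1 -101.3   25. ] [ 635. -100.   25.]
nut [486.5 -83.9  25. ] [487.1 -84.5  25. ]
knob 66.3 22.3
lugend 72.0 -157.8
boss 106.0 82.6
pin 153.7 55.0
bar 77.35744720453191 15.658378396841087
```

Emit:
play_rows --deltas '[[[-0.047,-0.03,0],[0,0,0],1],[[-0.047,-0.03,0],[0,0,0],1],[[-0.047,-0.03,0],[0,0,0],1],[[-0.047,-0.03,0],[0,0,0],1],[[-0.047,-0.03,0],[0,0,0],1],[[-0.047,-0.03,0],[0,0,0],1],[[-0.047,-0.03,0],[0,0,0],1],[[-0.047,-0.03,0],[0,0,0],1]]'

```text
time: 1.1
tool_pos: [470.8, 222.3, 226.7]
tcp_rot: [-179.7, -0.2, 163.0]
ft_force: [-0.3, 1.0, 0.4]
finger_gap: -0.1
```

```bash
cat >> h.py <<'E'
from scipy.spatial.transform import Rotation as Ro
def go(x,y,z,yaw):
    s=r.sense();R=Ro.from_euler("xyz",s["tcp_rot"],degrees=True);G=Ro.from_euler("xyz",[180,0,yaw],degrees=True)
    print("t",s["time"],"pos",s["tool_pos"].round(1),"rot",s["tcp_rot"].round(1),"F",s["ft_force"].round(1),"j6",s["joint_pos"][5].round(1),"gap",s["finger_gap"].round(1))
    print("shift mm",R.inv().apply(np.array([x,y,z])-s["tool_pos"]).round(1),"rot rad",(R.inv()*G).as_rotvec().round(3))
H=np.array([573.5,10.6])
def arc(phi,rho=62,z=108):
    a=np.radians(phi);go(H[0]+rho*np.cos(a),H[1]+rho*np.sin(a),z,phi+90)
def pol():
    d=r.sense()["tool_pos"][:2]-H;print("phi",np.degrees(np.arctan2(d[1],d[0])).round(1),"rho",np.hypot(*d).round(1))
E
python3 -c "from h import *;arc(57,62,230)"
```

```text
Traceback (most recent call last):
  File "h.py", line 16, in arc
    a=np.radians(phi);go(H[0]+rho*np.cos(a),H[1]+rho*np.sin(a),z,phi+90)
                      ~~^^^^^^^^^^^^^^^^^^^^^^^^^^^^^^^^^^^^^^^^^^^^^^^^
  File "h.py", line 12, in go
    print("t",s["time"],"pos",s["tool_pos"].round(1),"rot",s["tcp_rot"].round(1),"F",s["ft_force"].round(1),"j6",s["joint_pos"][5].round(1),"gap",s["finger_gap"].round(1))
                                                                                                                                                  ^^^^^^^^^^^^^^^^^^^^^
AttributeError: 'float' object has no attribute 'round'
```

```bash
sed -i 's/s\["finger_gap"\].round(1)/round(s["finger_gap"],1)/' h.py
python3 -c "from h import *;arc(57,62,230)"
```

```text
t 1.1 pos [470.8 222.3 226.7] rot [-179.7   -0.2  163. ] F [-0.3  1.   0.4] j6 -53.3 gap -0.1
shift mm [-177.  -113.    -3.1] rot rad [-0.006 -0.002  0.28 ]
```

Emit:
play_rows --deltas '[[[-0.044,-0.029,0],[0,0,0],1],[[-0.044,-0.029,0],[0,0,0],1],[[-0.044,-0.029,0],[0,0,0],1],[[-0.044,-0.029,0],[0,0,0.0],1],[[0,0,0],[0,0,0.09],1],[[0,0,0],[0,0,0.09],1],[[0,0,0],[0,0,0.09],1],[[0,0,0],[0,0,0],1]]'

```text
time: 2.1
tool_pos: [608.9, 48.2, 221.4]
tcp_rot: [-179.4, -0.4, 146.7]
ft_force: [0.2, -0.2, 0.4]
finger_gap: -0.2
```

```bash
python3 -c "from h import *;arc(57);pol()"
```

```text
t 2.1 pos [608.9  48.2 221.4] rot [-179.4   -0.4  146.7] F [ 0.2 -0.2  0.4] j6 -56.8 gap -0.2
shift mm [  8.4  12.4 113.3] rot rad [-0.011 -0.007 -0.005]
phi 46.8 rho 51.7
```

Emit:
play_rows --deltas '[[[0.0085,0.0125,0],[-0.01,-0.007,0],1],[[0,0,0.03],[0,0,0],1],[[0,0,0.03],[0,0,0],1],[[0,0,0.03],[0,0,0],1],[[0,0,0.012],[0,0,0],1],[[0,0,0],[0,0,0],1]]'

```text
time: 2.85
tool_pos: [608.8, 69.6, 117.9]
tcp_rot: [179.8, 0.1, 147.4]
ft_force: [0.1, -0.7, 1.0]
finger_gap: -0.0
```

```bash
python3 -c "from h import *;arc(57);pol()"
```

```text
t 2.85 pos [608.8  69.6 117.9] rot [1.798e+02 1.000e-01 1.474e+02] F [ 0.1 -0.7  1. ] j6 -55.8 gap -0.0
shift mm [-2.5 -6.7  9.9] rot rad [0.004 0.002 0.007]
phi 59.1 rho 68.7
```

Emit:
play_rows --deltas '[[[-0.0025,-0.0065,0.009],[0,0,0],1],[[-0.0065,-0.0003,0],[0,0,0.105],1],[[-0.0065,-0.0003,0],[0,0,0.105],1],[[-0.0065,-0.0003,0],[0,0,0.105],1],[[-0.0065,-0.0003,0],[0,0,0.105],1],[[-0.0065,-0.0003,0],[0,0,0.105],1]]'

```text
time: 3.6
tool_pos: [633.2, 36.9, 114.6]
tcp_rot: [179.2, 0.3, 116.5]
ft_force: [-1.4, 0.9, 0.5]
finger_gap: -0.3
```

```bash
python3 -c "
from h import *;import cv2
pol();arc(0);a=eyes.snapshot('side')[205:345,190:340,::-1]
cv2.imwrite('pics/c.png',cv2.resize(a,None,fx=4,fy=4))"
```

```text
phi 23.7 rho 65.3
t 3.6 pos [633.2  36.9 114.6] rot [179.2   0.3 116.5] F [-1.4  0.9  0.5] j6 -27.9 gap -0.3
shift mm [-24.5  -9.8   6.5] rot rad [0.014 0.001 0.463]
```

View pics/c.png

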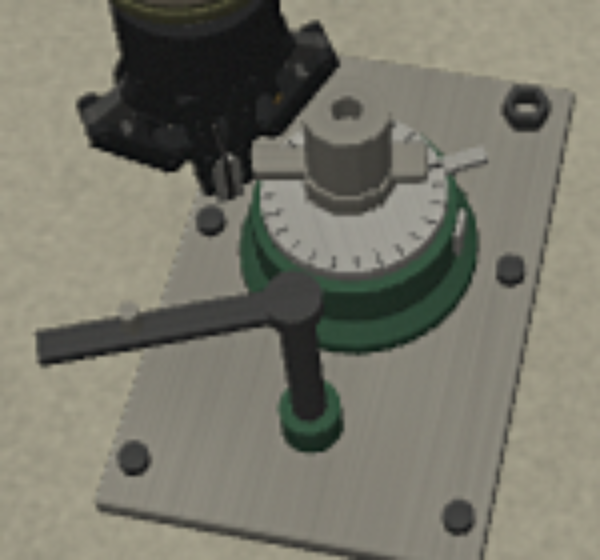

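The crank is turning clockwise: the arm now points left along about row 160, with the knob hidden behind the fingers. I'll continue.

Emit:
play_rows --deltas '[[[-0.0065,-0.001,0.003],[0,0,0.105],1],[[-0.0065,-0.0008,0.002],[0,0,0.105],1],[[-0.0065,-0.0005,0.002],[0,0,0.105],1],[[-0.0065,-0.0003,0.001],[0,0,0.105],1],[[-0.0065,-0.0003,0],[0,0,0.105],1],[[-0.0065,-0.0003,0],[0,0,0.105],1],[[-0.0065,-0.0003,0],[0,0,0.105],1],[[-0.0065,-0.0003,0],[0,0,0.105],1]]'

```text
time: 4.65
tool_pos: [638.2, -17.6, 113.0]
tcp_rot: [178.7, -0.7, 67.4]
ft_force: [-0.1, 1.5, -0.3]
finger_gap: -0.0
```

```bash
python3 -c "
from h import *
pol();arc(-45)"
```

```text
phi -23.6 rho 70.6
t 4.65 pos [638.2 -17.6 113. ] rot [178.7  -0.7  67.4] F [-0.1  1.5 -0.3] j6 16.2 gap -0.0
shift mm [-22.5 -13.4   4.5] rot rad [ 0.02  -0.016  0.391]
```

Emit:
play_rows --deltas '[[[-0.0065,-0.0025,0.002],[0.01,-0.008,0.105],1],[[-0.0065,-0.002,0.002],[0.01,-0.008,0.105],1],[[-0.0065,-0.0018,0.0015],[0,0,0.105],1],[[-0.0065,-0.0015,0.001],[0,0,0.105],1],[[-0.0065,-0.001,0.001],[0,0,0.105],1],[[-0.0065,-0.001,0.001],[0,0,0.105],1],[[-0.0065,-0.001,0.001],[0,0,0.105],1],[[-0.0065,-0.001,0.001],[0,0,0.105],1]]'

```text
time: 5.65
tool_pos: [598.8, -50.7, 109.7]
tcp_rot: [179.4, -0.8, 18.5]
ft_force: [0.1, -0.9, 0.1]
finger_gap: -0.2
```

```bash
python3 -c "
from h import *
pol();arc(-100)"
```

```text
phi -67.6 rho 66.3
t 5.65 pos [598.8 -50.7 109.7] rot [179.4  -0.8  18.5] F [ 0.1 -0.9  0.1] j6 61.9 gap -0.2
shift mm [-34.2 -11.7   1.1] rot rad [ 0.006 -0.016  0.497]
```

Emit:
play_rows --deltas '[[[-0.0065,-0.002,0.0005],[0,-0.008,0.1],1],[[-0.0065,-0.0015,0.0005],[0,-0.008,0.1],1],[[-0.0065,-0.001,0.0005],[0,0,0.1],1],[[-0.0065,-0.001,0.0005],[0,0,0.1],1],[[-0.0065,-0.001,0.0005],[0,0,0.1],1],[[-0.0065,-0.001,0.0005],[0,0,0.1],1],[[-0.005,-0.0008,0.0005],[0,0,0.08],1],[[-0.001,0,0.0005],[0,0,0.02],1]]'

```text
time: 6.65
tool_pos: [557.1, -46.8, 112.1]
tcp_rot: [179.7, -1.0, -22.3]
ft_force: [0.7, 0.7, -0.3]
finger_gap: -0.3
```

```bash
python3 -c "
from h import *;import cv2
pol();arc(-125);a=eyes.snapshot('side')[205:345,190:340,::-1]
cv2.imwrite('pics/d.png',cv2.resize(a,None,fx=4,fy=4))"
```

```text
phi -106.0 rho 59.7
t 6.65 pos [557.1 -46.8 112.1] rot [179.7  -1.  -22.3] F [ 0.7  0.7 -0.3] j6 102.7 gap -0.3
shift mm [-20.3   1.1   3.7] rot rad [ 0.003 -0.019  0.222]
```

View pics/d.png

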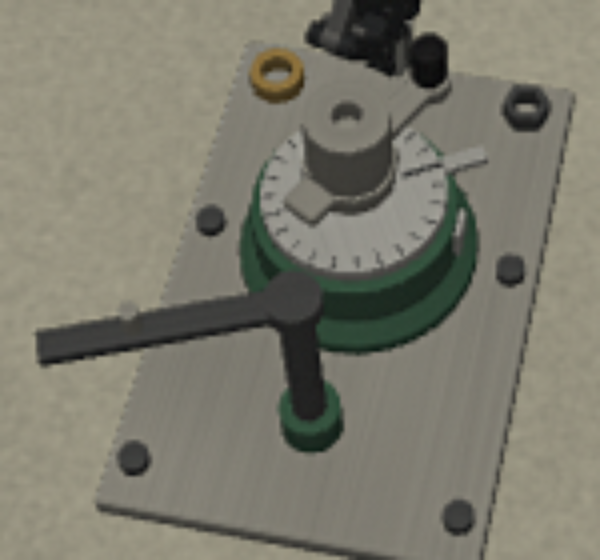

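The knob (430,60 in the crop) has passed the far side and is closing on the lug line (485,157).

```bash
python3 -c "
from h import *
p=ray('side',(190+107.3,205+14.6),121);print(p,np.degrees(np.arctan2(p[1]-H[1],p[0]-H[0])))"
```

```text
[535.73857467 -43.11056015 121.        ] -125.10928974043503
```

Emit:
play_rows --deltas '[[[-0.0045,0.0005,0.001],[0,-0.01,0.07],1],[[-0.0045,0,0.001],[0,-0.01,0.07],1],[[-0.0045,-0.0002,0.001],[0,0,0.07],1],[[-0.0045,-0.0002,0.001],[0,0,0.07],1],[[-0.003,-0.0002,0.0005],[0,0,0.05],1]]'

```text
time: 7.32
tool_pos: [541.1, -37.7, 109.5]
tcp_rot: [179.9, -0.2, -41.1]
ft_force: [-0.3, -0.2, -0.2]
finger_gap: 0.0
```

```bash
cat >> h.py <<'E'
import cv2
def knob(show=0):
    a=eyes.snapshot('side')
    for z,d in((121,0),(107,-14)):
        # predicted pixel for home pose, for comparison
        pass
    roi=a[205:260,285:330].astype(int);m=(roi.max(2)<30).astype(np.uint8)
    n,l,s,c=cv2.connectedComponentsWithStats(m)
    for i in range(1,n):
        if s[i,4]>25:
            u=c[i]+[285,205];q=[(z,np.degrees(np.arctan2(*(ray('side',u,z)[:2]-H)[::-1])).round(1),np.hypot(*(ray('side',u,z)[:2]-H)).round(1)) for z in(121,107)]
            print("dark",u.round(1),s[i],q)
    if show: cv2.imwrite(show,cv2.resize(a[205:345,190:340,::-1],None,fx=4,fy=4))
E
python3 -c "
from h import *
pol();arc(-135);knob()"
```

```text
phi -123.8 rho 58.2
t 7.325 pos [541.1 -37.7 109.5] rot [179.9  -0.2 -41.1] F [-0.3 -0.2 -0.2] j6 121.9 gap 0.0
shift mm [-11.6   4.1   1.5] rot rad [ 0.002 -0.004  0.068]
dark [293.6 212.6] [  0   0  24  23 260] [(121, np.float64(-111.6), np.float64(77.2)), (107, np.float64(-108.2), np.float64(86.7))]
dark [303.2 226.2] [13 15 10 13 90] [(121, np.float64(-144.2), np.float64(63.5)), (107, np.float64(-136.9), np.float64(69.2))]
```

Emit:
play_rows --deltas '[[[-0.0025,0.0008,0.0005],[0,0,0.02],1],[[-0.0025,0.0008,0.0005],[0,0,0.02],1],[[-0.0025,0.0005,0.0005],[0,0,0.02],1],[[-0.002,0.0003,0.0005],[0,0,0.02],1]]'

```text
time: 7.88
tool_pos: [532.7, -33.0, 108.0]
tcp_rot: [179.9, -0.3, -45.8]
ft_force: [-0.2, -0.6, 0.4]
finger_gap: 0.1
```

```bash
python3 -c "
from h import *
pol();arc(-139);knob()"
```

```text
phi -133.1 rho 59.7
t 7.875 pos [532.7 -33.  108. ] rot [179.9  -0.3 -45.8] F [-0.2 -0.6  0.4] j6 127.0 gap 0.1
shift mm [-6.3  2.3 -0. ] rot rad [ 0.001 -0.005  0.055]
dark [297.  213.6] [  0   0  30  25 367] [(121, np.float64(-117.3), np.float64(78.2)), (107, np.float64(-113.4), np.float64(87.3))]
dark [305.6 232.2] [ 16  16  10  19 103] [(121, np.float64(-158.8), np.float64(61.6)), (107, np.float64(-150.5), np.float64(65.0))]
```

```bash
python3 -c "
from h import *
knob('pics/e.png')"
```

```text
dark [297.1 213.7] [  0   0  31  26 376] [(121, np.float64(-117.5), np.float64(78.2)), (107, np.float64(-113.5), np.float64(87.3))]
dark [306. 233.] [17 22  9 13 94] [(121, np.float64(-161.0), np.float64(61.9)), (107, np.float64(-152.6), np.float64(65.0))]
```

View pics/e.png

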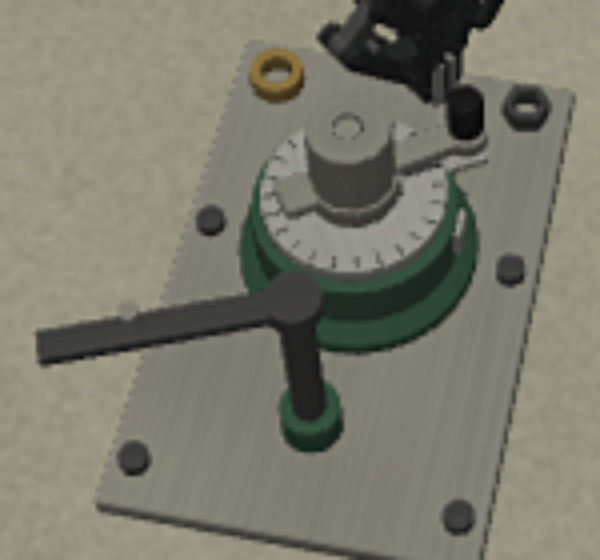

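The hub has dropped: the nose now shows level with its top (348,126), and the knob is beside the lug (465,112). It may still be settling, so I'll back off and measure again.

Emit:
play_rows --deltas '[[[0.006,0.0,0.0],[0,0,0],1],[[0.006,0.0,0.0],[0,0,0.0],1],[[0,0.0,0.0],[0,0,0.0],1]]'

```text
time: 8.35
tool_pos: [541.6, -42.2, 107.9]
tcp_rot: [179.9, -0.3, -45.8]
ft_force: [0.0, 0.3, -0.6]
finger_gap: -0.1
```

```bash
python3 -c "
from h import *
pol();knob();print(proj('side',[*H,133]),proj('side',[*H,147]))
a=np.radians(-157.8)
for z in(107,121): print(proj('side',[H[0]+65*np.cos(a),H[1]+65*np.sin(a),z]))
x=eyes.snapshot('side')[205:275,255:330,::-1];cv2.imwrite('pics/f.png',cv2.resize(x,None,fx=8,fy=8,interpolation=3))"
```

```text
phi -121.1 rho 61.7
dark [293.8 212.2] [  0   0  24  22 247] [(121, np.float64(-111.5), np.float64(78.4)), (107, np.float64(-108.2), np.float64(88.0))]
dark [306.1 233. ] [17 22  9 13 92] [(121, np.float64(-160.8), np.float64(62.0)), (107, np.float64(-152.4), np.float64(65.1))]
[276.57764718 236.40865208] [276.16939352 232.44082597]
[307.03344476 235.20643438]
[306.95862763 231.35184114]
```

View pics/f.png

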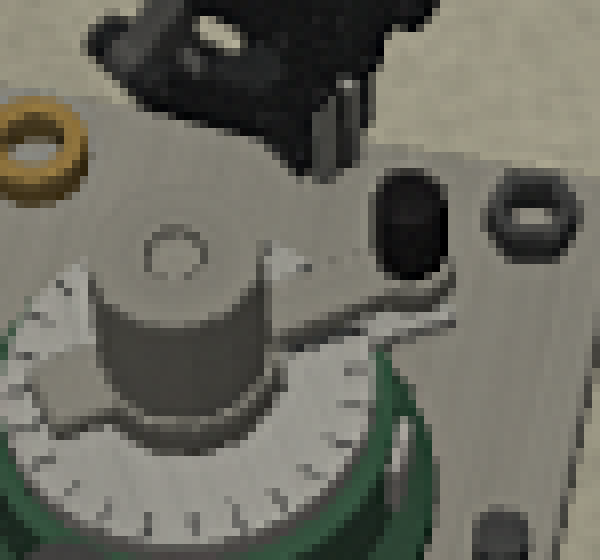

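The crank is home: the nose and hub top sit at side pixel (276.9,236.6), against a predicted (276.6,236.4) for home and (276.2,232.4) for hung. Next I'll lift clear and turn for the keeper.

Emit:
play_rows --deltas '[[[0.004,0,-0.035],[0,0,0],1],[[0,0,-0.035],[0,0,-0.1],1],[[0,0,-0.025],[0,0,-0.18],1],[[0,0,-0.015],[0,0,-0.18],1],[[0,0,0],[0,0,-0.18],1],[[0,0,0],[0,0,-0.18],1],[[0,0,0],[0,0,-0.18],1],[[0,0,0],[0,0,-0.18],1]]'

```text
time: 9.45
tool_pos: [542.9, -43.6, 220.8]
tcp_rot: [179.8, 0.1, 24.0]
ft_force: [-0.5, -0.5, -0.0]
finger_gap: -0.3
```

Emit:
play_rows --deltas '[[[0,0,0],[0,0,-0.18],1],[[0,0,0],[0,0,-0.18],1],[[0,0,0],[0,0,-0.18],1],[[0,0,0],[0,0,-0.18],1],[[0,0,0],[0,0,-0.18],1],[[0,0,0],[0,0,-0.18],1],[[0,0,0],[0,0,-0.18],1],[[0,0,0],[0,0,0],1]]'

```text
time: 10.45
tool_pos: [541.9, -42.8, 220.1]
tcp_rot: [-179.9, 0.1, 98.7]
ft_force: [0.7, -0.6, 0.5]
finger_gap: -0.3
```

```bash
cat >> h.py <<'E'
def keep(al,off=19,z=141,rad=75):
    a=np.radians(al);p=np.array([587,115.6])+rad*np.array([np.cos(a),np.sin(a)])+off*np.array([-np.sin(a),np.cos(a)]);go(*p,z,al+90)
def kp():
    d=r.sense()["tool_pos"][:2]-[587,115.6];print("psi",np.degrees(np.arctan2(d[1],d[0])).round(1),"rad",np.hypot(*d).round(1))
E
python3 -c "from h import *;keep(15.7,35,215)"
```

```text
t 10.45 pos [541.9 -42.8 220.1] rot [-1.799e+02  1.000e-01  9.870e+01] F [ 0.7 -0.6  0.5] j6 -18.5 gap -0.3
shift mm [193.7 138.6   4.3] rot rad [-0.002  0.002 -0.123]
```

Emit:
play_rows --deltas '[[[0.034,0.024,0],[0,0,0],1],[[0.034,0.024,0],[0,0,0],1],[[0.034,0.024,0],[0,0,0],1],[[0.034,0.024,0],[0,0,0],1],[[0.034,0.024,0],[0,0,0],1],[[0.02,0.014,0],[0,0,-0.06],1],[[0,0,0],[0,0,-0.06],1],[[0,0,0],[0,0,0],1]]'

```text
time: 11.45
tool_pos: [651.1, 170.7, 218.0]
tcp_rot: [-179.8, 0.1, 103.3]
ft_force: [0.6, -0.5, 0.6]
finger_gap: -0.2
```

```bash
python3 -c "from h import *;keep(15.7,35,141)"
```

```text
t 11.45 pos [651.1 170.7 218. ] rot [-1.798e+02  1.000e-01  1.033e+02] F [ 0.6 -0.5  0.6] j6 -2.9 gap -0.2
shift mm [-0.6 -1.3 77. ] rot rad [-0.004  0.002 -0.041]
```

Emit:
play_rows --deltas '[[[0,-0.001,0.025],[0,0,-0.03],1],[[0,0,0.025],[0,0,0],1],[[0,0,0.022],[0,0,0],1],[[0,0,0.003],[0,0,0],1],[[-0.008,0,0],[0,0,0],1],[[-0.006,0,0],[0,0,0],1]]'

```text
time: 12.2
tool_pos: [654.3, 154.8, 144.0]
tcp_rot: [-180.0, 0.2, 103.9]
ft_force: [-0.1, 0.2, 0.1]
finger_gap: -0.2
```

```bash
python3 -c "from h import *;keep(15.7)"
```

```text
t 12.2 pos [654.3 154.8 144. ] rot [-180.     0.2  103.9] F [-0.1  0.2  0.1] j6 -4.8 gap -0.2
shift mm [-0.5 -0.4  3. ] rot rad [-0.     0.003 -0.032]
```

Emit:
play_rows --deltas '[[[-0.006,0.001,0.003],[0,0,0.06],1],[[-0.008,0.0016,0.001],[0,0,0.105],1],[[-0.008,0.0016,0.0005],[0,0,0.105],1],[[-0.008,0.0016,0.0005],[0,0,0.105],1],[[-0.008,0.0016,0.0005],[0,0,0.105],1],[[-0.008,0.0016,0.0005],[0,0,0.105],1]]'

```text
time: 12.95
tool_pos: [668.3, 107.0, 147.8]
tcp_rot: [179.3, -0.3, 69.0]
ft_force: [-1.3, 0.9, -1.4]
finger_gap: -0.0
```

```bash
python3 -c "from h import *
a=Ro;kp();keep(-18)"
```

```text
psi -6.1 rad 81.7
t 12.95 pos [668.3 107.  147.8] rot [179.3  -0.3  69. ] F [-1.3  0.9 -1.4] j6 25.7 gap -0.0
shift mm [ 1.8 -5.1  6.8] rot rad [ 0.012 -0.005 -0.052]
```

Emit:
play_rows --deltas '[[[-0.007,0.0,0.0],[0.006,0,0.08],1],[[-0.008,0.0,0.0005],[0.006,0,0.1],1],[[-0.008,0.0005,0.0005],[0,0,0.105],1],[[-0.008,0.001,0.0005],[0,0,0.105],1],[[-0.008,0.001,0.0005],[0,0,0.105],1],[[-0.008,0.001,0.0005],[0,0,0.105],1]]'

```text
time: 13.7
tool_pos: [648.9, 63.4, 153.2]
tcp_rot: [179.9, -1.0, 33.1]
ft_force: [0.5, 1.1, -1.4]
finger_gap: 0.1
```

```bash
python3 -c "from h import *
kp();keep(-55)
x=eyes.snapshot('side')[195:335,185:335,::-1];cv2.imwrite('pics/g.png',cv2.resize(x,None,fx=4,fy=4,interpolation=3))"
```

```text
psi -40.1 rad 80.9
t 13.7 pos [648.9  63.4 153.2] rot [179.9  -1.   33.1] F [ 0.5  1.1 -1.4] j6 57.6 gap 0.1
shift mm [-2.1 -3.2 12.2] rot rad [ 0.002 -0.018 -0.033]
```

View pics/g.png

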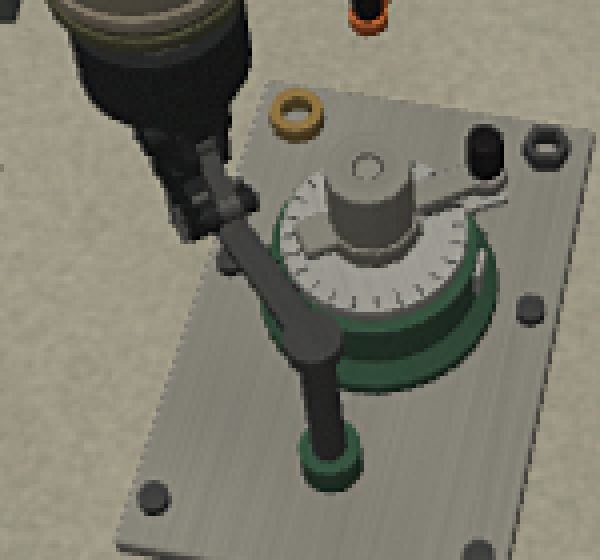

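The keeper is following: the bar now runs from the boss (310,345) up to the fingers (235,225). I'll continue and correct the upward drift.

Emit:
play_rows --deltas '[[[-0.007,0.0,0.0025],[0,-0.009,0.08],1],[[-0.008,0.0,0.002],[0,-0.009,0.1],1],[[-0.008,0.0005,0.0015],[0,0,0.105],1],[[-0.008,0.001,0.0015],[0,0,0.105],1],[[-0.008,0.001,0.0015],[0,0,0.105],1]]'

```text
time: 14.38
tool_pos: [618.7, 43.0, 151.9]
tcp_rot: [179.8, -0.8, 3.8]
ft_force: [2.0, -0.8, 0.4]
finger_gap: 0.4
```

```bash
python3 -c "from h import *
kp();keep(-97.4,16,152)"
```

```text
psi -66.4 rad 79.3
t 14.375 pos [618.7  43.  151.9] rot [179.8  -0.8   3.8] F [ 2.  -0.8  0.4] j6 85.5 gap 0.4
shift mm [-25.7   2.1  -0.4] rot rad [ 0.001 -0.014  0.196]
```

Emit:
play_rows --deltas '[[[-0.007,0.0005,0.001],[0,-0.007,0.07],1],[[-0.006,0.0005,0.001],[0,-0.007,0.07],1],[[-0.005,0.0005,0.001],[0,0,0.05],1],[[-0.003,0.0,0.001],[0,0,0],1]]'

```text
time: 14.88
tool_pos: [600.8, 39.3, 152.7]
tcp_rot: [179.9, -0.5, -7.3]
ft_force: [0.7, -1.1, -0.8]
finger_gap: 0.1
```

```bash
python3 -c "from h import *
kp();keep(-97.4,16,152)"
```

```text
psi -79.8 rad 77.5
t 14.875 pos [600.8  39.3 152.7] rot [179.9  -0.5  -7.3] F [ 0.7 -1.1 -0.8] j6 96.3 gap 0.1
shift mm [-7.5  1.1  0.6] rot rad [ 0.002 -0.009  0.002]
```

Emit:
play_rows --deltas '[[[-0.003,0.0,0.001],[0,0,0],1],[[-0.003,0.0,0.001],[0,0,0],1],[[-0.002,0.0,0.001],[0,0,0],1]]'

```text
time: 15.25
tool_pos: [593.8, 40.1, 151.2]
tcp_rot: [179.9, -0.7, -7.1]
ft_force: [1.3, -0.6, 0.9]
finger_gap: -0.1
```

Emit:
play_rows --deltas '[[[-0.002,0.0,0.001],[0,0,0],1]]'

```text
time: 15.38
tool_pos: [592.7, 40.3, 150.8]
tcp_rot: [179.9, -0.9, -7.1]
ft_force: [7.1, -2.0, 1.8]
finger_gap: 0.1
```

```bash
python3 -c "from h import *
kp();keep(-97.4,16,152)"
```

```text
psi -85.6 rad 75.5
t 15.375 pos [592.7  40.3 150.8] rot [179.9  -0.9  -7.1] F [ 7.1 -2.   1.8] j6 96.2 gap 0.1
shift mm [ 0.6  1.1 -1.2] rot rad [ 0.002 -0.015  0.005]
```

The force has risen to 7 N right at the expected stop. I'll press a touch more, then back off and lift.

Emit:
play_rows --deltas '[[[-0.0015,0.0,0.0],[0,0,0],1],[[-0.001,0.0,0.0],[0,0,0],1]]'

```text
time: 15.62
tool_pos: [592.7, 40.3, 151.2]
tcp_rot: [179.9, -1.2, -7.1]
ft_force: [8.1, -1.0, -4.2]
finger_gap: 0.1
```

Emit:
play_rows --deltas '[[[0.008,0,0],[0,0,0],1],[[0.01,0,-0.002],[0,0,0],1],[[0.01,0,-0.03],[0,0,0],1],[[0.01,0,-0.04],[0,0,0],1],[[0.05,0,-0.02],[0,0,0],1],[[0.05,0,0],[0,0,0],1],[[0,0,0],[0,0,0],1]]'

```text
time: 16.5
tool_pos: [730.6, 23.7, 242.5]
tcp_rot: [179.9, -0.6, -7.0]
ft_force: [0.3, -0.5, -0.3]
finger_gap: -0.2
```

```bash
python3 -c "from h import *
print(r.sense()['ft_force'])
x=eyes.snapshot('side')[195:335,185:335,::-1];y=eyes.snapshot('top')[110:235,185:335,::-1]
cv2.imwrite('pics/h.png',cv2.resize(x,None,fx=4,fy=4,interpolation=3));cv2.imwrite('pics/i.png',cv2.resize(y,None,fx=4,fy=4,interpolation=3))"
```

```text
[ 0.27923894 -0.49589996 -0.32660191]
```

View pics/h.png

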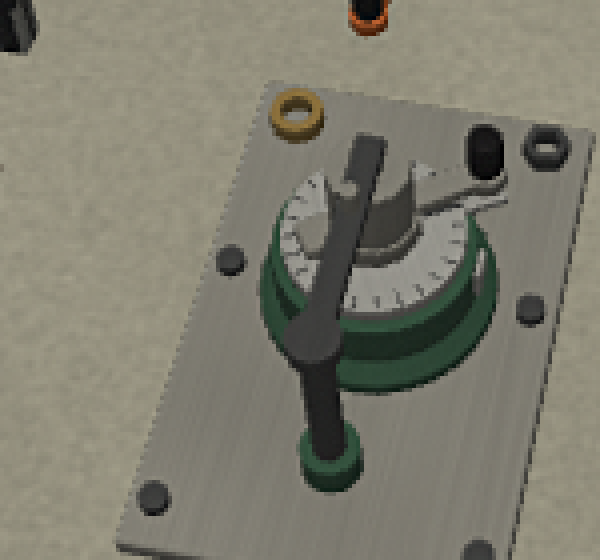

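```bash
python3 -c "from h import *
p=ray('side',(185+345/4-.4,195+187/4-.4),160);b=ray('side',(185+313/4-.4,195+338/4-.4),148);e=ray('side',(185+370/4-.4,195+140/4-.4),146)
for q in(p,e):d=q-b;print(q,np.degrees(np.arctan2(d[1],d[0])),np.hypot(*d[:2]))
d=H-b[:2];print(b,np.degrees(np.arctan2(d[1],d[0])))
r.hand_in()"
```

```text
[579.92883726  41.39384555 160.        ] -95.30460608977474 77.93144756650437
[572.486591     2.81380366 146.        ] -97.18562977076049 117.09740077948932
[587.13364906 118.99153371 148.        ] -97.16909954918603
the job is handed in; nothing more can be done
```

The crank is fully home on the spindle flat, the keeper is closed over the hub, and the job is handed in at about 16.6 s of the 51 s allowed. No verdict was reported.

I pushed the knob clockwise about 175° with the shut fingers until the crank dropped. Then I pushed the keeper bar round to its stop, backed off and lifted clear.

**Last checks:**
- **Crank height:** before the keeper was closed, the hub and nose showed at side pixel (276.9, 236.6), against a predicted (276.6, 236.4) for fully home.
- **Keeper:** the bar's direction measured −95.3° by the pin and −97.2° by its end. Closed, pointing at the spindle, is −97.2°, so it is within about 2°. The push force rose to about 8 N at the stop.
- **Bystanders and dial:** in the final picture the nut, spacer and dial lug looked unmoved. I did not re-measure them, and the oil bottle was outside that picture, though the arm never went near it.
- **Robot:** it stood clear, with about 0 N on the wrist.

**One disagreement:** the knob measured −152.4°, while the lug direction I measured at the start was −157.8°. That 5° difference fits the play in the D-bore plus pixel error, is inside the 12.6° limit, and the crank could not have dropped without being keyed.

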